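# Set the stop screw of the bench glass breaker to its setting block

### The job

Set the stop screw of the glass breaker: with the flat-blade driver from the tool stand, turn the backed-off screw down until its rubber pad just drags on the setting block lying beneath it, without clamping the block hard. Take the driver out of the slot and check by sliding the block a little way under the pad: it should move with a light drag, and it stays there under the pad. Stand the driver back in its hole in the tool stand and leave the other things alone.

Things in the scene. Friction and masses are not known exactly. Their poses are not given: they have to be found in the camera images.
- breaker: The bench glass breaker, a fixed grey casting: base 130 x 200 mm, 18 mm thick. Origin at table height exactly under the stop screw's axis; x runs along the setting block. Two posts, a crosshead and a lever stand 76 to 220 mm away in its +y direction: top bridge 167 mm high, lever from 115 mm on up to 270 mm high.
- boss (a point): Centre of the top of the round boss (36 mm across, 90 mm above the table) in which the stop screw turns, held out from the crosshead by a 30 mm wide arm. Right-hand thread, lead 4 mm a turn: clockwise from above lowers the screw; 1.3 to 5.2 rad in all. Loose, it turns with about 0.015 N m; once the pad bears, about 0.005 N m for each newton of pad force still stands on a driver held at rest.
- screw: The stop screw: steel head 26 mm across with a slot right across it, 5 mm wide, 8 mm deep. Origin: centre of the head's top, about 110 mm above the table; x runs along the slot. It stays where it is left. At its foot a 32 mm rubber pad turns with it and yields like a spring of 8 N/mm. It starts 0.5 to 2.5 mm clear of the block; nothing listed gives this clearance, it must be felt.
- block_mid (a point): Centre of the setting block, a loose flat aluminium bar 140 mm long (its x), 36 mm wide, 12 mm high, 165 g. It lies on the anvil (60 x 40 mm, about 39 mm above the table) under the pad, within 0.08 rad of the breaker's x, its ends sticking out free. Sliding it takes about 1.5 times the pad's force (+-20 %). Set right, the pad bears with 2 to 7 N: a push of 5 to 8 N slides it.
- driver_grip (a point): The flat-blade driver: mid-height of its round dark-wood handle (26 mm across, 58 to 118 mm above the blade's tip), on its axis, 88 mm above the tip; z points up, x runs along the blade's width. 140 g (+-25 %). It stands upright in one of the three holes of the tool stand, any of them, resting on a 30 mm flange whose underside is 52 mm above the tip.
- driver_tip (a point): Middle of the end of the driver's blade, on the driver's axis, same axes as driver_grip; 8 mm above the table while it stands in the tool stand. The blade is 16 mm wide and 14 mm high and tapers from 3.8 mm thick at its top to 1.6 mm at its tip; the shank above it is 10 mm across.
- stand: The tool stand, a fixed wooden block 62 mm (x) by 180 mm (y), 60 mm high, origin at the middle of its underside. Three square 22 mm holes right through it in a row along its y axis, at y = -55, 0 and +55 mm, hold the driver, the scriber and the cutter in any order. Neighbours leave room for fingers that close within 0.45 rad of the stand's x axis.
- scriber: A scriber with a pear-shaped wooden handle and a thin needle, standing in the tool stand, top 118 mm above the table; not needed. Origin at its lower end.
- cutter: A glass cutter with a thin wooden handle and a brass ferrule, standing in the tool stand, top 136 mm above the table; not needed. Origin at its lower end.
- tape: A roll of paper tape, 60 mm across and 19 mm high; not needed.
- squares: A stack of dark glass squares, 72 mm square and 12 mm high; not needed.
- dish: A small white bowl, 90 mm across and 30 mm high; not needed.
There are look-alikes about, which are no part of the job. Of the things that look like the part that bears block_mid, the largest one is meant. Leave any green look-alike of the part that bears driver_grip alone.

How it is judged:
By the outcome, as a careful person would: the job done as asked, in the order asked, and still so for the second after the job is handed in, with the robot touching nothing.
It also fails if it takes over 72 s, if anything falls off the work surface, if the arm or the gripper's body presses on something with over 40 N, if the wrist force passes 120 N, or if a joint passes its speed limit or range.

### The arm

A 6-joint arm with a two-finger parallel gripper is mounted at the origin on the work surface. World frame = base frame: x ahead of the robot, y to its left, z up, the work surface at z = 0. Lengths are in m, angles in rad, forces in N, time in s.
With the tool pointing down it reaches from about 0.35 to 0.975 m from the base axis. Payload 4.9 kg.
Tool frame: the origin (TCP) lies on the mounting face of the last link; the fingertips stand 173 mm ahead of it and the grasp point (between the pads) lies 155 mm ahead of it; z points along the fingers, y is the line along which they close (so a half turn about z gives the same grasp; the last joint's range is limited). The gripper opens to 85 mm and grips with 20 to 120 N. Pads are 22 mm wide; open, the fingers measure 114 mm over their backs; the gripper's body (76 mm by 85 mm) begins 54 mm behind the grasp point. The pads swing forward as they close: fully open they stand 13 mm farther back than shut.
Start: joints at [1.128, 0.053, 1.613, -0, 1.476, -0.119], TCP at [0.199, 0.593, 0.405] pointing down, gripper open.
Joint ranges: [-3.01, 3.01], [-1.01, 2.22], [0.06, 2.58], [-1.02, 4.17], [0.09, 2.62], [-3.14, 3.14]. Speed limits (rad/s): [2.57, 2.57, 3.14, 3.14, 3.14, 3.14].

### API

Orientations are given as a rotation vector (axis times angle).
In Python, from station import monitor, eyes, finish_job gives the robot as it stands. The module is installed in compiled form; this text tells all that it offers.
- The arm moves only by the tool step_arm, never from a script. Its argument "commands" is a list of rows, each a list of 3 entries, a list of its own where there are three numbers: the opening in per cent of the stroke, from 0 (shut) to 100 (fully open), then the shift along the tool's x, y, z in mm, then the turn about the tool's z in degrees. In form: [[hand, [x, y, z], yaw], ...]. A call has 1 to 12 rows; each row is the pose to reach, as a shift and turn from the pose commanded when the call began, along the tool's axes at that moment; what a row does not reach only later rows make up. A row lasts 1/8 s, in which the tool goes at most 62.5 mm and 10.7 degrees, less where a joint would pass 70% of its speed; a pose out of reach is approached as far as the arm can. A call with a gripper value outside its range is refused whole. The fingers move at their own pace and stop on an object; "squeeze" is the grip in N (left out, the last holds). Time passes only in rows, so rows that repeat a pose let the fingers close. It gives the time, the measured TCP pose, the force, the opening and the grip force at its end, in the units of the state.
- monitor.get_obs(): the state, without advancing time (a new reading comes with each control period).
- eyes.get_image(name): name is "scene" or "side" or "wrist"; returns the picture (420x560x3 uint8, red, green, blue); there is no depth.
- eyes.camera_info(name): a dict with "camera_matrix" (3x3 intrinsics, pixels), "extrinsics" (4x4, takes a point from camera to world coordinates). Camera axes: x right, y down, z forward; pixel columns grow to the right and rows downward; lengths in m; the calibration is good to about 2 mm. A picture is of the moment at which its call begins: read the wrist's pose just before it. camera_info takes no time and is no camera call; for the wrist camera it gives the pose at the moment of the call.
- finish_job(): hands the job in; it is judged then, once.
The state is a dict: "t": time; "q": joint angles; "dq": joint speeds; "effort": joint torques, N m; "tool_pos": TCP position; "tool_rot": TCP orientation; "contact_force": force on the tool from outside, world axes, zero at the start; "wrist_torque": the same for the moment, N m; "opening": finger opening in m; "grip_force": force on a finger pad.
Only numpy, scipy, OpenCV 4.12 (cv2) and the standard library are available. Lean on these libraries where they do the work, as an engineer would, in place of code of your own. Each camera call takes 0.05 s, during which the arm holds its last target. There are 200 camera calls.

## Working session

There is one attempt and no reset: what is moved stays moved. The work goes in short steps, Python scripts to look and compute and a tool call to move; the robot and the scene stay as the last step left them, time stands still between calls to the robot, and variables do not carry over. Pictures are saved under pics/ and viewed, at most 10 in all, crops included, and the job is handed in when it is done.

Besides the shell and the picture viewer there is one more tool, called after "Emit:" as name(argument=value, ...) on one line, values as JSON. step_arm: Moves the arm, as the interface text tells. Its arguments: {"type":"object","properties":{"commands":{"type":"array"},"squeeze":{"type":"number"}},"required":["commands"]}

```bash
mkdir -p pics; cat > h.py <<'E'
import numpy as np, cv2
from station import monitor, eyes, finish_job
from scipy.spatial.transform import Rotation as R
def info(n):
    c=eyes.camera_info(n); return np.array(c["camera_matrix"]),np.array(c["extrinsics"])
def ray(n,uv,ci=None):
    K,E=ci or info(n); d=E[:3,:3]@np.linalg.solve(K,[uv[0],uv[1],1]); return E[:3,3],d
def plane(n,uv,z,ci=None):
    o,d=ray(n,uv,ci); return o+d*(z-o[2])/d[2]
def two(n1,a,n2,b,c1=None,c2=None):
    o,d=ray(n1,a,c1);p,e=ray(n2,b,c2); s=np.linalg.lstsq(np.c_[d,-e],p-o,rcond=None)[0]
    A=o+d*s[0];B=p+e*s[1]; return (A+B)/2,np.linalg.norm(A-B)
def proj(n,P,ci=None):
    K,E=ci or info(n); c=E[:3,:3].T@(np.array(P)-E[:3,3]); u=K@c; return u[:2]/u[2]
def save(n,f):
    im=np.array(eyes.get_image(n)); cv2.imwrite('pics/'+f,im[:,:,::-1]); return im
E
python3 - <<'E'
from h import *
a=save('scene','a.png');b=save('side','b.png');c=save('wrist','c.png')
for n in('scene','side','wrist'):
    K,E=info(n);print(n,K[0,0],E[:3,3].round(3),E[:3,2].round(2))
cv2.imwrite('pics/ab.png',np.vstack([np.hstack([a,b])])[:,:,::-1][:,:])
print(monitor.get_obs())
E
```

```text
scene 396.246941820863 [ 1.148 -0.291  0.831] [-0.64  0.2  -0.74]
side 413.7012522689297 [ 0.143 -0.792  0.697] [ 0.37  0.7  -0.61]
wrist 342.4239091940343 [0.123 0.617 0.373] [ 0.29 -0.1  -0.95]
{'t': 0.15, 'q': array([ 1.12800549e+00,  5.32038104e-02,  1.61402535e+00,  9.78269796e-07,
        1.47600508e+00, -1.18982991e-01]), 'dq': array([ 0.00062635, -0.00378454, -0.00571493, -0.00305463,  0.00152717,
       -0.00090371]), 'effort': array([ 2.37708782e-04, -3.94248068e+01, -3.70720375e+01, -1.01325286e-04,
        4.78985297e-03, -7.05492667e-06]), 'tool_pos': array([0.19875411, 0.59231804, 0.40371815]), 'tool_rot': array([-5.06343428e-01, -3.10005640e+00,  2.47676106e-03]), 'contact_force': array([-0.03269247, -0.25772171,  0.73728761]), 'wrist_torque': array([ 0.00438651, -0.00127164,  0.02887399]), 'grip_force': 0.0, 'opening': 0.0852420897206622}
```

View pics/a.png

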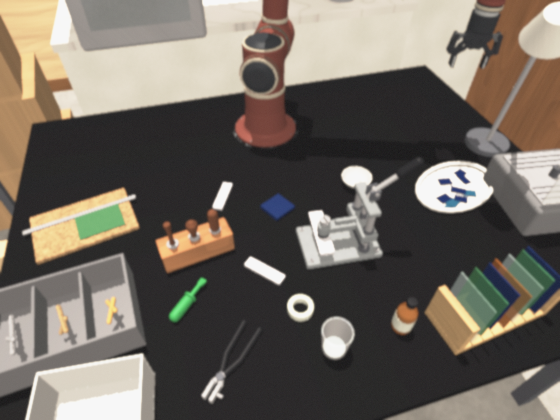

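View pics/b.png

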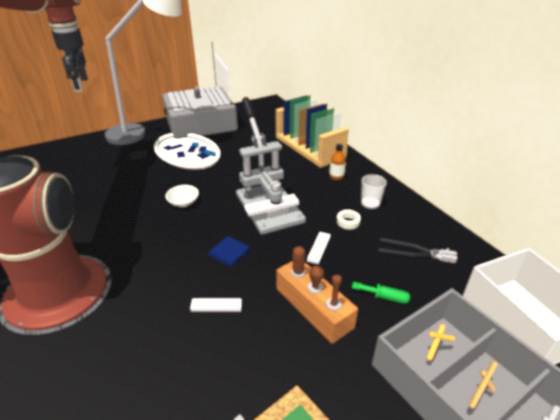

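The stand is at scene (195,243) and side (315,298). The breaker is at scene (340,235) and side (268,200), and the green look-alike lies near scene (188,300). Next I'll zoom in on both.

```bash
python3 - <<'E'
import cv2,numpy as np
a=cv2.imread('pics/a.png');b=cv2.imread('pics/b.png')
def c(im,x,y,w,h): return cv2.resize(im[y:y+h,x:x+w],(400,300),interpolation=cv2.INTER_CUBIC)
cv2.imwrite('pics/z.png',np.vstack([np.hstack([c(a,150,195,100,75),c(a,290,180,100,75+0)]),np.hstack([c(b,265,240,100,75),c(b,225,155,100,75)])]))
E
```

```text
(no output)
```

View pics/z.png

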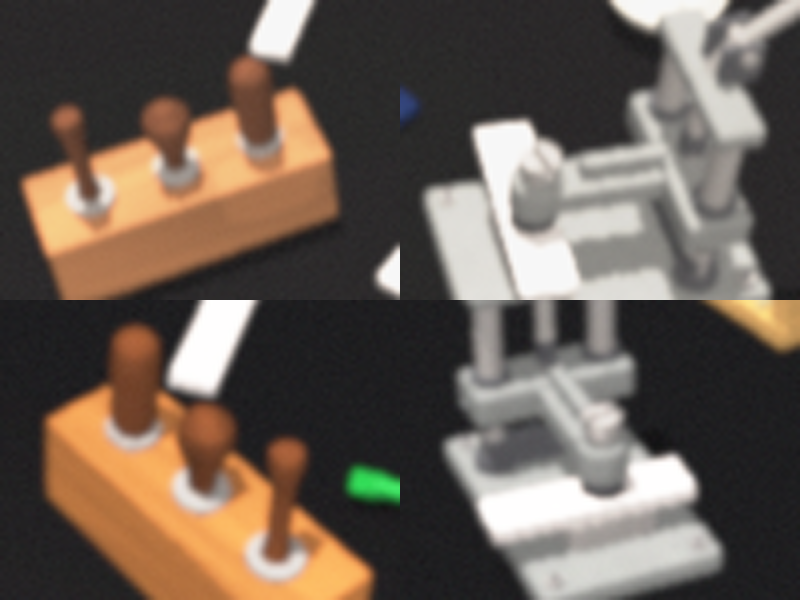

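The driver is the thick cylinder: handle top at scene (212,212) and side (298,250). The screw head is at scene (326,219) and side (276,182), with the white block under it.

```bash
python3 - <<'E'
from h import *
print('drv',two('scene',(212.5,211.5),'side',(298.5,249.5)))
print('drv@.126',plane('scene',(212.5,211.5),.124),plane('side',(298.5,249.5),.124))
print('screw',two('scene',(326,218.8),'side',(276,182.5)))
S=[plane('scene',(150+x/4,195+y/4),.06) for x,y in [(22,183),(292,90),(332,155),(50,250)]]
print('stand',np.round(S,3),np.mean(S,0),[np.linalg.norm(S[i]-S[(i+1)%4]) for i in range(4)])
d=S[1]-S[0]+S[2]-S[3];print('stand y dir',np.arctan2(d[1],d[0]))
B=[plane('scene',(290+(x-400)/4,180+y/4),.051) for x,y in [(475,128),(530,120),(578,285),(525,296)]]
print('blk',np.round(B,3),np.mean(B,0),[np.linalg.norm(B[i]-B[(i+1)%4]) for i in range(4)])
d=B[3]-B[0]+B[2]-B[1];print('blk x dir',np.arctan2(d[1],d[0]))
o=monitor.get_obs();print(R.from_rotvec(o['tool_rot']).as_matrix().round(3))
E
```

```text
drv (array([ 0.47327536, -0.25842345,  0.12535508]), np.float64(0.0025814000650524575))
drv@.126 [ 0.4708361  -0.25733686  0.124     ] [ 0.47428598 -0.25870925  0.124     ]
screw (array([0.5609892 , 0.00415966, 0.11034796]), np.float64(0.002720641100718505))
stand [[ 0.468 -0.407  0.06 ]
 [ 0.439 -0.232  0.06 ]
 [ 0.5   -0.218  0.06 ]
 [ 0.525 -0.396  0.06 ]] [ 0.48313283 -0.31321208  0.06      ] [np.float64(0.1783397060698168), np.float64(0.0631896555716951), np.float64(0.1793581388871312), np.float64(0.05830135015419619)]
stand y dir 1.7254423641209582
blk [[ 0.475 -0.006  0.051]
 [ 0.479  0.032  0.051]
 [ 0.618  0.011  0.051]
 [ 0.617 -0.023  0.051]] [0.54712453 0.00360048 0.051     ] [np.float64(0.03832674472082082), np.float64(0.14096745753990028), np.float64(0.034394780327913946), np.float64(0.14260335893026535)]
blk x dir -0.1356565193271656
[[-0.948  0.318 -0.001]
 [ 0.318  0.948 -0.001]
 [ 0.    -0.002 -1.   ]]
```

Emit:
step_arm(commands=[[100,[-250,-244,-8],31],[100,[-250,-244,-8],31],[100,[-250,-244,-8],31],[100,[-250,-244,-8],31],[100,[-250,-244,-8],31],[100,[-250,-244,-8],31],[100,[-502,-488,-16],63],[100,[-502,-488,-16],63],[100,[-502,-488,-16],63],[100,[-502,-488,-16],63],[100,[-502,-488,-16],63],[100,[-502,-488,-16],63]])

```text
t: 1.65
tool_pos: [0.5201, -0.0325, 0.4204]
tool_rot: [-2.055, -2.376, 0.0]
contact_force: [0.2, 0.6, -0.4]
opening: 0.0851
grip_force: 0.0
```

```bash
python3 - <<'E'
from h import *
o=monitor.get_obs();print(o['t'],o['tool_pos'],o['tool_rot'],o['q'],R.from_rotvec(o['tool_rot']).as_matrix().round(3))
im=save('wrist','d.png');K,E=info('wrist');np.savez('d.npz',K=K,E=E);print(E.round(3),K)
p=proj('wrist',(.561,.004,.11));print(p)
x,y=p.astype(int);x0=max(x-100,0);y0=max(y-75,0)
cv2.imwrite('pics/d2.png',np.hstack([cv2.resize(im,(400,300)),cv2.resize(im[y0:y0+150,x0:x0+200],(400,300),interpolation=2)])[:,:,::-1]);print(x0,y0)
E
```

```text
1.65 [ 0.52014278 -0.03249104  0.42040823] [-2.05459838e+00 -2.37627753e+00  4.58054268e-04] [-2.05217672e-01 -2.07644116e-01  1.83285997e+00 -1.36279195e-04
  1.51673206e+00 -3.50154888e-01] [[-0.144  0.99  -0.   ]
 [ 0.99   0.144 -0.   ]
 [-0.    -0.    -1.   ]]
[[ 0.99   0.135  0.045  0.51 ]
 [ 0.142 -0.941 -0.308  0.043]
 [ 0.001  0.312 -0.95   0.389]
 [ 0.     0.     0.     1.   ]] [[342.42390919   0.         279.41216692]
 [  0.         342.42390919 208.03603889]
 [  0.           0.           1.        ]]
[334.70526436 154.89044502]
234 79
```

View pics/d2.png

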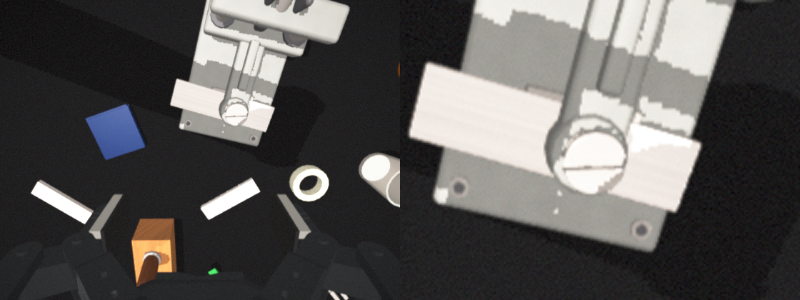

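The head is at wrist (330,160). Its slot runs from about (316,164) to (345,161), nearly along image x.

```bash
python3 - <<'E'
from h import *
z=np.load('d.npz');ci=(z['K'],z['E'])
f=lambda x,y,h:plane('',(234+(x-400)/2,79+y/2),h,ci)
im=cv2.imread('pics/d.png',0)
roi=cv2.resize(im[79+50:79+105,234+70:234+120],None,fx=10,fy=10,interpolation=2) # dark pixels in head
m=((roi<np.percentile(roi,50)-60)).astype(np.uint8)
yy,xx=np.mgrid[0:550,0:500]; m[(xx-260)**2+(yy-310)**2>150**2]=0
n,l,st,cc=cv2.connectedComponentsWithStats(m);i=1+np.argmax(st[1:,4]);print(st[i],cc[i],np.percentile(roi,50))
ys,xs=np.where(l==i);vx,vy,x0,y0=cv2.fitLine(np.c_[xs,ys].astype(np.float32),2,0,.01,.01).ravel()
g=lambda x,y:plane('',(304+x/10,129+y/10),.110,ci)
A=g(x0-100*vx,y0-100*vy);B=g(x0+100*vx,y0+100*vy);print('auto slot',(A+B)/2,np.arctan2(*(B-A)[1::-1]))
print('head',f(592,162,.11)); A,B=f(565,171,.11),f(622,164,.11);print('slot',A,B,np.arctan2(*(B-A)[1::-1]),np.linalg.norm(A-B))
C=np.array([f(x,y,.051) for x,y in [(425,63),(412,135),(680,212),(700,143)]]);print(C.round(4),C.mean(0));d=C[2]-C[1]+C[3]-C[0];print('blk',np.arctan2(d[1],d[0]))
D=[f(x,y,.018) for x,y in[(435,203),(655,250)]];d=D[1]-D[0];print('base',D,np.arctan2(d[1],d[0]),np.linalg.norm(d))
d=f(642,230,.018)-f(458,187,.018);print('holes',np.arctan2(d[1],d[0]))
o=monitor.get_obs();M=R.from_rotvec(o['tool_rot']).as_matrix();print('to driver tool mm',M.T@(np.array([.473,-.258,.30])-o['tool_pos'])*1e3)
E
```

```text
[114 244  17  37 290] [122.06206897 262.72413793] 223.0
auto slot [0.54607594 0.00147417 0.11      ] 1.4246862121962471
head [ 0.55798143 -0.00067827  0.11      ]
slot [ 0.54766221 -0.00593076  0.11      ] [5.70342555e-01 2.60229467e-04 1.10000000e-01] 0.2664752869918026 0.023510132939675042
[[ 0.4807  0.0254  0.051 ]
 [ 0.4782 -0.0093  0.051 ]
 [ 0.6173 -0.0287  0.051 ]
 [ 0.6191  0.0069  0.051 ]] [ 0.54883683 -0.00143052  0.051     ]
blk -0.1354598120971853
base [array([ 0.49179032, -0.05002107,  0.018     ]), array([ 0.61884051, -0.05948025,  0.018     ])] -0.07431519767952645 0.12740183464805352
holes -0.0917894945807601
to driver tool mm [-213.59275272  -79.49792347  121.03566447]
```

Emit:
step_arm(commands=[[100,[-70,-26,0],0],[100,[-213,-79,40],0],[100,[-213,-79,80],0],[100,[-213,-79,80],0],[100,[-213,-79,80],0],[100,[-213,-79,80],0],[100,[-213,-79,80],0]])

```text
t: 2.58
tool_pos: [0.4733, -0.2512, 0.342]
tool_rot: [2.048, 2.379, 0.001]
contact_force: [-0.5, 0.9, 0.3]
opening: 0.0856
grip_force: 0.0
```

```bash
python3 - <<'E'
from h import *
o=monitor.get_obs();print(o['t'],o['tool_pos'],o['q'])
im=save('wrist','e.png');K,E=info('wrist');np.savez('e.npz',K=K,E=E)
print([proj('wrist',(.473,-.258,h)) for h in(.126,.066)])
E
```

```text
2.575 [ 0.47327166 -0.2512484   0.34200314] [-6.27019507e-01 -1.14784251e-01  1.88304240e+00  2.74966651e-04
  1.37121671e+00 -7.76189231e-01]
[array([277.28115986, 248.37843132]), array([277.57948066, 214.98702537])]
```

View pics/e.png

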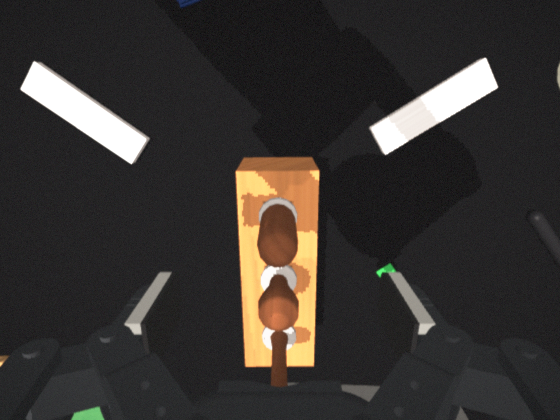

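The handle top is at (278,250) and its flange at (277,217). Both match the predicted position, so I'm grasping.

Emit:
step_arm(commands=[[100,[-3,0,40],0],[100,[-3,0,89],0],[100,[-3,0,89],0],[100,[-3,0,89],0],[0,[-3,0,89],0],[0,[-3,0,89],0],[0,[-3,0,89],0],[0,[-3,0,89],0],[0,[-3,0,89],0],[0,[-3,0,89],0]], squeeze=60)

```text
t: 3.88
tool_pos: [0.4733, -0.2554, 0.2526]
tool_rot: [2.051, 2.379, -0.0]
contact_force: [-2.3, 0.9, 6.2]
opening: 0.0244
grip_force: 58.6
```

Emit:
step_arm(commands=[[0,[0,0,-30],0],[0,[0,0,-80],0],[0,[0,0,-130],0],[0,[0,0,-130],0],[0,[0,0,-130],0],[0,[0,0,-130],0]])

```text
t: 4.62
tool_pos: [0.4726, -0.2548, 0.3789]
tool_rot: [-2.049, -2.376, 0.001]
contact_force: [0.1, -0.4, -1.2]
opening: 0.0247
grip_force: 59.0
```

```bash
python3 - <<'E'
from h import *
o=monitor.get_obs();print(o['t'],o['tool_pos'],o['opening'],o['grip_force'],o['contact_force'],o['wrist_torque'])
p=o['tool_pos'];M=R.from_rotvec(o['tool_rot']).as_matrix()
ims=[]
for n in('scene','side','wrist'):
    im=save(n,'f_%s.png'%n);c=proj(n,p+M@[0,0,.155+.075]).astype(int);print(n,c,proj(n,p+M@[0,0,.243]))
    w,h=(40,35) if n!='wrist' else (80,70)
    x0,y0=max(0,min(c[0]-w,560-2*w)),max(0,min(c[1]-h,420-2*h));print(x0,y0)
    ims.append(cv2.resize(im[y0:y0+2*h,x0:x0+2*w],(400,350),interpolation=2))
ims.append(ims[0]*0)
cv2.imwrite('pics/f.png',cv2.resize(np.vstack([np.hstack(ims[:2]),np.hstack(ims[2:])]),(640,560))[:,:,::-1])
E
```

```text
4.625 [ 0.47259583 -0.25476493  0.37892421] 0.02472807895609742 59.002532958984375 [ 0.14807533 -0.3551376  -1.21431999] [-0.00927982  0.02801834 -0.05901327]
scene [212 204] [213.29481892 208.10917184]
172 169
side [296 239] [296.40801962 244.21097822]
256 204
wrist [279 228] [279.29169368 221.20252797]
199 158
```

View pics/f.png

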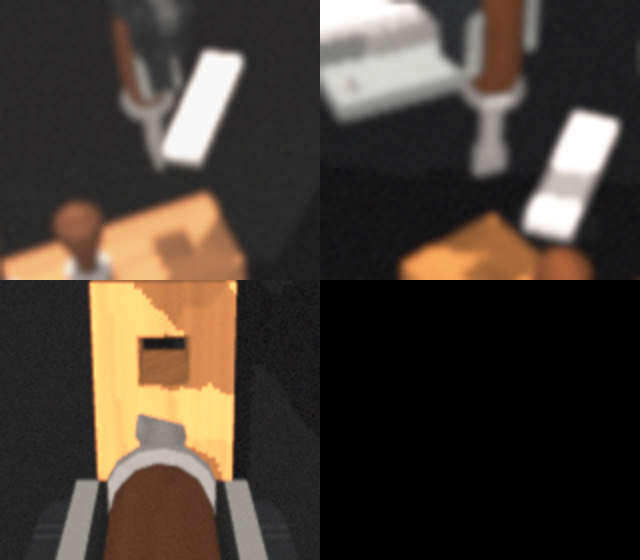

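The wrist view shows the blade's tip edge from (267.5,225.5) to (292.5,232). I'll turn that into a tip offset and blade angle.

```bash
python3 - <<'E'
from h import *
o=monitor.get_obs();p=o['tool_pos'];M=R.from_rotvec(o['tool_rot']).as_matrix()
im=cv2.imread('pics/f_wrist.png').astype(int)
A,B=[plane('wrist',u,p[2]-.2446) for u in((267.5,225.5),(292.5,232))]
print('tip tool frame mm',M.T@((A+B)/2-p)*1e3,'width',np.linalg.norm(A-B));d=M.T@(B-A);print('blade ang in tool',np.arctan2(d[1],d[0]),'world',np.arctan2(*(B-A)[1::-1]))
# two-view check
print(two('scene',(172+160/4,169+165/4),'side',(256+(489-320)/4,204+174/4)))
print('tool th', np.arctan2(M[1,1],M[0,1]),o['q'])
E
```

```text
tip tool frame mm [-5.10820409e+00  6.60747284e-03  2.44590426e+02] width 0.017382350433492223
blade ang in tool 1.8418724816188974 world -0.12366511385299993
(array([ 0.47307355, -0.25854868,  0.13041549]), np.float64(0.0011888557611960755))
tool th 0.14741504300208488 [-6.33076998e-01 -1.41018962e-01  1.84212922e+00  1.76606270e-05
  1.44341785e+00 -7.80492156e-01]
```

Emit:
step_arm(commands=[[0,[40,20,-21],-8],[0,[245,122,-21],-22],[0,[245,122,-21],-22],[0,[245,122,-21],-22],[0,[245,122,-21],-22],[0,[245,122,-21],-22],[0,[245,122,-21],-22],[0,[245,122,-21],-22],[0,[245,122,-21],-22]])

```text
t: 5.9
tool_pos: [0.5576, 0.0041, 0.4027]
tool_rot: [1.562, 2.725, -0.0]
contact_force: [0.7, -0.6, -1.1]
opening: 0.0247
grip_force: 59.2
```

```bash
python3 - <<'E'
from h import *
o=monitor.get_obs();p=o['tool_pos'];M=R.from_rotvec(o['tool_rot']).as_matrix()
print(o['t'],p,np.arctan2(M[1,1],M[0,1]),o['q'],o['contact_force'],o['wrist_torque'])
im=save('wrist','g.png');K,E=info('wrist');np.savez('g.npz',K=K,E=E,p=p,M=M)
print(proj('wrist',(.559,.002,.11)),proj('wrist',p+M@[-.0042,0,.2446]))
cv2.imwrite('pics/g2.png',cv2.resize(im[130:260,200:360],(800,650),interpolation=2)[:600,:,::-1])
E
```

```text
5.9 [0.5576253  0.00413276 0.40266835] 0.529727218716426 [-1.26029851e-01 -1.06589127e-01  1.77253571e+00 -8.02303991e-05
  1.47566773e+00 -6.55749450e-01] [ 0.66252991 -0.56615928 -1.07888252] [ 0.00471561 -0.01434596  0.05588224]
[280.00755921 204.00879311] [279.98442092 227.77538464]
```

View pics/g2.png

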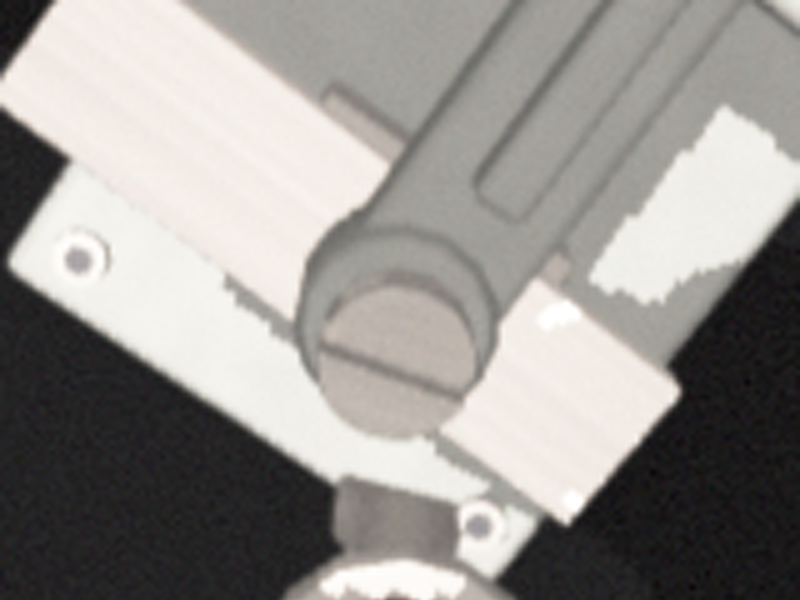

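The head centre is at wrist (279.2,202.2), and the slot strip runs (263.6,199)–(292.6,209.4). The blade tip edge runs (268,225.4)–(292,230).

```bash
python3 - <<'E'
from h import *
z=np.load('g.npz');ci=(z['K'],z['E']);p,M=z['p'],z['M']
f=lambda x,y,h:plane('',(200+x/5,130+y/5),h,ci)
H=f(396,361,.11);A,B=f(318,345,.11),f(463,397,.11);C,D=f(339,477,p[2]-.2446),f(460,500,p[2]-.2446)
a=lambda A,B:np.arctan2(*(B-A)[1::-1])
print('head',H,'slot',a(A,B),'blade',a(C,D),np.linalg.norm(C-D),'tip',(C+D)/2)
print('move tool mm',M.T@(H-(C+D)/2)*1e3, 'yaw deg',-np.degrees(a(A,B)-a(C,D)))
o=monitor.get_obs();print(o['tool_pos'],o['wrist_torque'])
E
```

```text
head [0.55767549 0.00298117 0.11      ] slot 0.1701694217172841 blade 0.32874161915687533 0.016535978119133744 tip [5.59681340e-01 5.13702308e-04 1.58068347e-01]
move tool mm [ 3.14524438 -0.48096812 48.06822165] yaw deg 9.085517661403776
[0.557639   0.00424704 0.40271128] [-0.00794755 -0.00869666  0.04713623]
```

Emit:
step_arm(commands=[[0,[2.8,0.5,0],7.5],[0,[2.8,0.5,20],7.5],[0,[2.8,0.5,42],7.5],[0,[2.8,0.5,42],7.5],[0,[2.8,0.5,42],7.5],[0,[2.8,0.5,42],7.5]])

```text
t: 6.7
tool_pos: [0.5571, 0.0077, 0.3618]
tool_rot: [1.734, 2.618, 0.001]
contact_force: [-0.6, 0.3, -1.1]
opening: 0.0248
grip_force: 59.2
```

```bash
python3 - <<'E'
from h import *
o=monitor.get_obs();p=o['tool_pos'];M=R.from_rotvec(o['tool_rot']).as_matrix()
print(o['t'],p,np.arctan2(M[1,1],M[0,1]),o['contact_force'],o['wrist_torque'])
im=save('wrist','i.png');K,E=info('wrist');np.savez('i.npz',K=K,E=E,p=p,M=M)
a=save('side','i_s.png');c=proj('side',(.559,.002,.113)).astype(int);b=save('scene','i_c.png');e=proj('scene',(.559,.002,.113)).astype(int);print(c,e)
ww=cv2.resize(im[170:255,230:330],(500,425),interpolation=2)
r=lambda a,c:cv2.resize(a[c[1]-25:c[1]+17,c[0]-30:c[0]+30],(300,212),interpolation=2)
cv2.imwrite('pics/i2.png',np.hstack([ww,np.vstack([r(a,c),r(b,e)])[:425]])[:,:,::-1] if 1 else 0)
E
```

```text
6.7 [0.55709369 0.00770504 0.36180297] 0.4008679686332058 [-0.59141024  0.33234741 -1.08498099] [0.02568221 0.08560107 0.00463553]
[275 181] [324 218]Traceback (most recent call last):
  File "<stdin>", line 8, in <module>
    return _nx.concatenate(arrs, 1, dtype=dtype, casting=casting)
           ~~~~~~~~~~~~~~~^^^^^^^^^^^^^^^^^^^^^^^^^^^^^^^^^^^^^^^
ValueError: all the input array dimensions except for the concatenation axis must match exactly, but along dimension 0, the array at index 0 has size 425 and the array at index 1 has size 424
```

```bash
ls -la pics/i2.png
```

```text
ls: cannot access 'pics/i2.png': No such file or directory
```

```bash
python3 - <<'E'
import cv2,numpy as np
im=cv2.imread('pics/i.png');a=cv2.imread('pics/i_s.png');b=cv2.imread('pics/i_c.png')
r=lambda a,c:cv2.resize(a[c[1]-25:c[1]+17,c[0]-30:c[0]+30],(300,212),interpolation=2)
cv2.imwrite('pics/i2.png',np.hstack([cv2.resize(im[170:255,230:330],(500,424),interpolation=2),np.vstack([r(a,(275,181)),r(b,(324,218))])]))
E
```

```text
(no output)
```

View pics/i2.png

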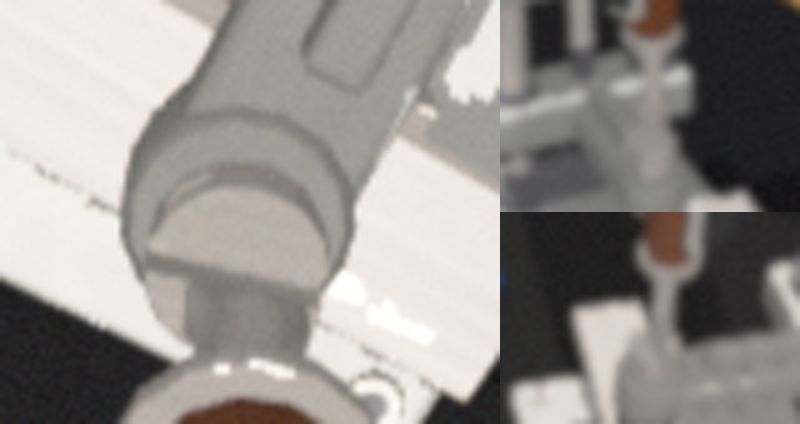

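The blade lies parallel to the slot strip (150,263)–(320,295) and is centred over it once I allow for parallax. I'm lowering it carefully.

Emit:
step_arm(commands=[[0,[0,0,3],0],[0,[0,0,6],0],[0,[0,0,8],0],[0,[0,0,9],0],[0,[0,0,10],0],[0,[0,0,10],0]])

```text
t: 7.6
tool_pos: [0.5568, 0.0078, 0.3507]
tool_rot: [-1.735, -2.619, -0.0]
contact_force: [0.4, -0.7, -1.5]
opening: 0.0249
grip_force: 59.2
```

Emit:
step_arm(commands=[[0,[0,0,1],0],[0,[0,0,2],0],[0,[0,0,3],0],[0,[0,0,3],0]])

```text
t: 8.1
tool_pos: [0.5567, 0.0078, 0.3476]
tool_rot: [-1.735, -2.619, 0.0]
contact_force: [-0.3, -0.5, -2.1]
opening: 0.0248
grip_force: 59.2
```

```bash
cat > s.py <<'E'
from h import *
o=monitor.get_obs();M=R.from_rotvec(o['tool_rot']).as_matrix()
print(o['t'],o['tool_pos'].round(4),'th',np.arctan2(M[1,1],M[0,1]).round(4),'q6',o['q'][5].round(3),o['contact_force'].round(2),o['wrist_torque'].round(4),o['grip_force'],o['opening'].round(4),'eff6',o['effort'][5].round(4))
E
python3 s.py
```

```text
Traceback (most recent call last):
  File "s.py", line 3, in <module>
    print(o['t'],o['tool_pos'].round(4),'th',np.arctan2(M[1,1],M[0,1]).round(4),'q6',o['q'][5].round(3),o['contact_force'].round(2),o['wrist_torque'].round(4),o['grip_force'],o['opening'].round(4),'eff6',o['effort'][5].round(4))
                                                                                                                                                                               ^^^^^^^^^^^^^^^^^^
AttributeError: 'float' object has no attribute 'round'
```

```bash
cat > s.py <<'E'
from h import *
import sys
N=int(sys.argv[1]) if len(sys.argv)>1 else 1
T=[];F=[];e=[]
for i in range(N):
    if i: eyes.get_image('side')
    o=monitor.get_obs();T.append(o['wrist_torque']);F.append(o['contact_force']);e.append(o['effort'][5])
M=R.from_rotvec(o['tool_rot']).as_matrix();r=lambda a:np.round(a,4)
print(o['t'],r(o['tool_pos']),'th',r(np.arctan2(M[1,1],M[0,1])),'q6',r(o['q'][5]),'F',r(np.mean(F,0)),'T',r(np.mean(T,0)),r(np.std(T,0)),'grip',r(o['grip_force']),r(o['opening']),'eff6',r(e))
E
python3 s.py 6
```

```text
8.35 [0.5568 0.0078 0.3477] th 0.4005 q6 -0.5201 F [ 0.1618 -0.3141 -1.3739] T [-0.0029 -0.0119  0.0031] [0.0301 0.0381 0.0296] grip 59.2345 0.0248 eff6 [0.0002 0.0001 0.0001 0.     0.     0.    ]
```

Emit:
step_arm(commands=[[0,[-0.07,0.8,0.1],10],[0,[-0.3,1.5,0.2],20],[0,[-0.6,2.25,0.3],30],[0,[-1.05,2.9,0.45],40],[0,[-1.05,2.9,0.45],40],[0,[-1.05,2.9,0.45],40],[0,[-1.05,2.9,0.45],40]])

```text
t: 9.22
tool_pos: [0.5599, 0.0078, 0.3474]
tool_rot: [2.524, 1.869, -0.0]
contact_force: [-0.3, -2.9, -1.5]
opening: 0.0244
grip_force: 59.0
```

```bash
python3 s.py 3
```

```text
9.325 [0.5599 0.0078 0.3474] th -0.2969 q6 0.1782 F [-0.005  -2.681  -0.9631] T [-0.6391  0.0688  0.0162] [0.0558 0.0311 0.0146] grip 59.0537 0.0248 eff6 [0.0072 0.0099 0.0122]
```

Emit:
step_arm(commands=[[0,[-0.5,0.15,0],0],[0,[-0.5,0.15,0],0],[0,[-0.55,0.85,0.1],10],[0,[-0.75,1.5,0.2],20],[0,[-1.05,2.15,0.3],30],[0,[-1.45,2.7,0.45],40],[0,[-1.45,2.7,0.45],40],[0,[-1.45,2.7,0.45],40],[0,[-1.45,2.7,0.45],40]])

```text
t: 10.45
tool_pos: [0.5619, 0.0059, 0.3467]
tool_rot: [-3.012, -0.893, 0.001]
contact_force: [-1.7, -1.7, -1.2]
opening: 0.0246
grip_force: 59.1
```

```bash
python3 s.py 4
```

```text
10.6 [0.5619 0.0059 0.3467] th -0.9951 q6 0.8731 F [-1.3317 -1.7928 -1.0167] T [-0.4707  0.3377 -0.0011] [0.0246 0.0202 0.0192] grip 59.1294 0.0246 eff6 [0.0055 0.0076 0.0095 0.011 ]
```

Emit:
step_arm(commands=[[0,[-0.6,0.2,0],0],[0,[-0.6,0.2,0],0],[0,[-0.65,0.8,0.1],10],[0,[-0.8,1.35,0.2],20],[0,[-1.05,1.9,0.3],30],[0,[-1.4,2.4,0.45],40],[0,[-1.4,2.4,0.45],40],[0,[-1.4,2.4,0.45],40],[0,[-1.4,2.4,0.45],40]])

```text
t: 11.72
tool_pos: [0.5622, 0.003, 0.3464]
tool_rot: [3.136, -0.191, 0.0]
contact_force: [-2.0, -1.7, -1.9]
opening: 0.0247
grip_force: 59.0
```

```bash
python3 s.py 4
```

```text
11.875 [0.5622 0.003  0.3464] th -1.6933 q6 1.5663 F [-1.2932 -1.9439 -1.8683] T [-0.5147  0.1343  0.0275] [0.0169 0.0113 0.0301] grip 59.0429 0.0248 eff6 [0.0232 0.0259 0.0284 0.0303]
```

Emit:
step_arm(commands=[[0,[-0.3,0.6,0],0],[0,[-0.3,0.6,0],0],[0,[-0.3,0.6,0],0],[0,[-0.3,0.6,0],0]])

```text
t: 12.38
tool_pos: [0.5618, 0.0026, 0.3464]
tool_rot: [-3.135, 0.193, -0.001]
contact_force: [0.3, -0.1, -2.0]
opening: 0.0246
grip_force: 59.0
```

```bash
python3 s.py 8
```

```text
12.725 [0.5618 0.0026 0.3464] th -1.6939 q6 1.5658 F [ 1.0346  0.3443 -2.3917] T [ 0.0444 -0.2111  0.0466] [0.0691 0.0322 0.024 ] grip 59.0036 0.0248 eff6 [0.0258 0.0254 0.025  0.0246 0.0243 0.0239 0.0235 0.0232]
```

Emit:
step_arm(commands=[[0,[0,0,0],0],[0,[0,0,0],0],[0,[0,0,0],0],[0,[0,0,0],0],[0,[0,0,0],0],[0,[0,0,0],0],[0,[0,0,0],0],[0,[0,0,0],0]])

```text
t: 13.72
tool_pos: [0.5618, 0.0025, 0.3464]
tool_rot: [-3.135, 0.193, -0.0]
contact_force: [0.7, 1.2, -1.6]
opening: 0.0247
grip_force: 59.1
```

```bash
python3 s.py 4
```

```text
13.875 [0.5618 0.0025 0.3464] th -1.6939 q6 1.5658 F [ 1.0034  1.6163 -2.2892] T [ 0.3553 -0.3205  0.041 ] [0.026  0.0431 0.0242] grip 59.0722 0.0246 eff6 [0.0189 0.0187 0.0183 0.0182]
```

The torque at the screw, corrected for side force, holds at about 0.024 N m, up from about 0.006 N m 40° earlier. That matches the pad's 8 N/mm spring, so the pad now bears with about 4.7 N. I'm easing the torque off and lifting out.

Emit:
step_arm(commands=[[0,[0.1,-0.5,0],-5],[0,[0.1,-0.5,0],-5],[0,[0.1,-0.5,-5],-5],[0,[0.1,-0.5,-12],-5],[0,[0.1,-0.5,-30],-5],[0,[0.1,-0.5,-70],-5],[0,[0.1,-0.5,-70],-5],[0,[0.1,-0.5,-70],-5]], squeeze=110)

```text
t: 14.88
tool_pos: [0.5618, 0.0029, 0.4166]
tool_rot: [3.141, -0.056, 0.001]
contact_force: [0.2, 0.5, -1.9]
opening: 0.0237
grip_force: 107.8
```

```bash
python3 s.py 2; python3 - <<'E'
from h import *
o=monitor.get_obs();p=o['tool_pos'];M=R.from_rotvec(o['tool_rot']).as_matrix()
print('move tool mm',M.T@(np.array([.4617,.0155,.416])-p)*1e3)
im=save('wrist','j.png');K,E=info('wrist');np.savez('j.npz',K=K,E=E,p=p,M=M)
cv2.imwrite('pics/j2.png',cv2.resize(im[100:310,140:420],(800,600),interpolation=2)[:,:,::-1])
E
```

```text
14.925 [0.5617 0.003  0.4155] th -1.6067 q6 1.4795 F [-0.0583  0.3644 -1.9585] T [ 0.0014 -0.0276 -0.0228] [0.0051 0.0271 0.0029] grip 107.771 0.0238 eff6 [0.001  0.0008]
move tool mm [-100.34922396   -8.92809838   -0.32590779]
```

View pics/j2.png

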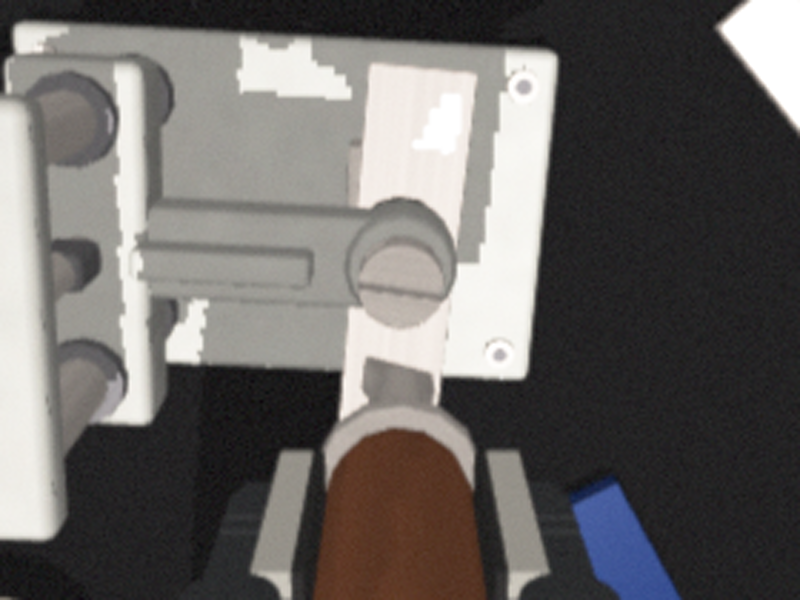

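The screw was turned about 110° and the slot is free at (360,286)–(443,297), so I'm moving to the block's free end.

Emit:
step_arm(commands=[[0,[-60,-5,0],-10],[0,[-100,-9,0],-20],[0,[-100,-9,0],-30],[0,[-100,-9,0],-40],[0,[-100,-9,0],-50],[0,[-100,-9,0],-60],[0,[-100,-9,0],-70],[0,[-100,-9,0],-80],[0,[-100,-9,0],-89],[0,[-100,-9,0],-89],[0,[-100,-9,0],-89]])

```text
t: 16.35
tool_pos: [0.4622, 0.0156, 0.4156]
tool_rot: [-2.281, -2.158, 0.001]
contact_force: [-0.3, 0.1, -1.4]
opening: 0.0238
grip_force: 107.8
```

```bash
python3 s.py 2
```

```text
16.4 [0.4622 0.0155 0.4158] th -0.055 q6 -0.0725 F [-0.19    0.3422 -1.6852] T [ 0.0241 -0.0005 -0.0252] [0.0322 0.0328 0.0037] grip 107.7703 0.0241 eff6 [0.0054 0.0119]
```

Emit:
step_arm(commands=[[0,[0,0,50],0],[0,[0,0,100],0],[0,[0,0,140],0],[0,[0,0,146],0],[0,[0,0,146],0],[0,[-0.3,3,146],0],[0,[-0.5,6,146],0],[0,[-0.7,9,146],0],[0,[-0.7,9,146],0]])

```text
t: 17.52
tool_pos: [0.4717, 0.0143, 0.2707]
tool_rot: [2.279, 2.161, 0.002]
contact_force: [0.3, -0.2, -1.8]
opening: 0.0239
grip_force: 108.2
```

Emit:
step_arm(commands=[[0,[-0.1,1,0],0],[0,[-0.2,2,0],0],[0,[-0.2,3,0],0],[0,[-0.2,3,0],0]])

```text
t: 18.02
tool_pos: [0.4736, 0.0141, 0.27]
tool_rot: [-2.278, -2.16, 0.004]
contact_force: [-5.5, 0.5, 4.4]
opening: 0.0235
grip_force: 108.5
```

Emit:
step_arm(commands=[[0,[0,0.5,0],0],[0,[-0.1,1,0],0],[0,[-0.1,1,0],0]])

```text
t: 18.4
tool_pos: [0.4742, 0.014, 0.2698]
tool_rot: [-2.276, -2.158, 0.006]
contact_force: [-7.7, 0.9, 5.3]
opening: 0.0242
grip_force: 108.7
```

```bash
python3 s.py 3; python3 - <<'E'
from h import *
im=save('side','k.png');sc=save('scene','k2.png')
for n,a in(('side',im),('scene',sc)): print(n,[proj(n,(.4785,.0095,z)).round(1) for z in(.045,.02)])
E
```

```text
18.5 [0.4742 0.014  0.2698] th -0.0532 q6 -0.0742 F [-7.9834  1.2533  4.4355] T [ 0.1503  1.6754 -0.0427] [0.0269 0.0069 0.0143] grip 108.7143 0.0237 eff6 [-0.0345 -0.0344 -0.0344]
side [array([247.1, 210.3]), array([247.5, 217.9])]
scene [array([314.4, 213.2]), array([313.8, 219.4])]
```

The downward component looks like the tool still settling in z while touching the block. I'll back off, settle, then push again.

Emit:
step_arm(commands=[[0,[0.2,-3,0],0],[0,[0.2,-3,-2],0],[0,[0.2,-3,-2],0],[0,[0.2,-3,-2],0],[0,[0.2,-3,-2],0],[0,[0.2,-3,-2],0],[0,[0.1,-1.5,-2],0],[0,[0,-0.5,-2],0],[0,[0,0,-2],0],[0,[0,0,-2],0]])

```text
t: 19.85
tool_pos: [0.4744, 0.014, 0.2714]
tool_rot: [-2.277, -2.159, 0.005]
contact_force: [-5.8, 0.6, -2.9]
opening: 0.0237
grip_force: 108.1
```

```bash
python3 s.py 3
```

```text
19.95 [0.4744 0.014  0.2714] th -0.0533 q6 -0.0742 F [-5.6206  0.4593 -3.41  ] T [ 0.1211  1.2448 -0.0221] [0.0154 0.0351 0.009 ] grip 108.0567 0.024 eff6 [-0.0242 -0.0243 -0.0243]
```

Emit:
step_arm(commands=[[0,[-0.1,0.5,0],0],[0,[-0.1,1,0],0],[0,[-0.15,1.5,0],0],[0,[-0.15,1.5,0],0]])

```text
t: 20.45
tool_pos: [0.4759, 0.0137, 0.2714]
tool_rot: [-2.277, -2.159, 0.005]
contact_force: [-6.5, 0.4, -4.5]
opening: 0.0242
grip_force: 108.1
```

Emit:
step_arm(commands=[[0,[-0.1,0.5,0],0],[0,[-0.1,1,0],0],[0,[-0.15,1.5,0],0],[0,[-0.2,2,0],0]])

```text
t: 20.95
tool_pos: [0.4779, 0.0134, 0.2714]
tool_rot: [-2.277, -2.159, 0.005]
contact_force: [-5.3, 0.3, -3.3]
opening: 0.0237
grip_force: 108.1
```

Emit:
step_arm(commands=[[0,[-0.1,0.5,0],0],[0,[-0.1,1,0],0],[0,[-0.15,1.5,0],0],[0,[-0.2,2,0],0]])

```text
t: 21.45
tool_pos: [0.4798, 0.0131, 0.2714]
tool_rot: [-2.277, -2.159, 0.005]
contact_force: [-5.7, 0.2, -3.2]
opening: 0.0239
grip_force: 108.1
```

It slides at a steady 5.3–6.5 N or so, which is a light drag. A few more millimetres, then I'll back off.

Emit:
step_arm(commands=[[0,[-0.1,1,0],0],[0,[-0.2,2,0],0],[0,[-0.25,3,0],0],[0,[-0.3,4,0],0],[0,[-0.4,5,0],0],[0,[-0.45,5.5,0],0]])

```text
t: 22.2
tool_pos: [0.4853, 0.0124, 0.2714]
tool_rot: [-2.277, -2.159, 0.005]
contact_force: [-6.0, 0.9, -4.3]
opening: 0.0239
grip_force: 108.1
```

Emit:
step_arm(commands=[[0,[0.2,-4,0],0],[0,[1,-12,0],0],[0,[1,-20,0],0],[0,[1,-25,-50],0],[0,[1,-25,-100],0],[0,[1,-25,-145],0],[0,[1,-25,-145],0],[0,[1,-25,-145],0],[0,[1,-25,-145],0]], squeeze=60)

```text
t: 23.32
tool_pos: [0.4608, 0.0146, 0.4152]
tool_rot: [-2.278, -2.16, 0.003]
contact_force: [-0.8, -0.2, -1.2]
opening: 0.0243
grip_force: 107.9
```

```bash
python3 s.py 2; python3 - <<'E'
from h import *
o=monitor.get_obs();p=o['tool_pos'];M=R.from_rotvec(o['tool_rot']).as_matrix()
th=.147;x=np.array([-np.sin(th),np.cos(th),0])
print('move mm',M.T@(np.array([.473,-.2585,.406])+.004*x-p)*1e3,p)
im=save('wrist','l.png');c=proj('wrist',p+M@[-.0042,0,.2446]);print(c)
b=im[int(c[1])-25:int(c[1])+25,int(c[0])-35:int(c[0])+35]
s=save('side','l_s.png');t=proj('side',p+M@[-.0042,0,.2446]).astype(int);q=save('scene','l_c.png');u=proj('scene',p+M@[-.0042,0,.2446]).astype(int);print(t,u)
f=lambda a,c,w,h:cv2.resize(a[c[1]-h:c[1]+h,c[0]-w:c[0]+w],(400,300),interpolation=2)
cv2.imwrite('pics/l2.png',np.vstack([np.hstack([f(im,c.astype(int),60,45),f(s,t,40,30)]),np.hstack([f(q,u,40,30),f(s,(270,190),40,30)])])[:,:,::-1])
E
```

```text
23.375 [0.4609 0.0146 0.4152] th -0.0533 q6 -0.0766 F [-0.5096 -0.3119 -1.6479] T [ 0.0064  0.0055 -0.0137] [0.0294 0.0164 0.0061] grip 107.8535 0.0236 eff6 [-0.0001 -0.    ]
move mm [-268.16812122   25.91088718    9.09380984] [0.46085608 0.01462096 0.41523655]
[279.6192634  227.21574953]
[237 170] [315 173]
```

View pics/l2.png

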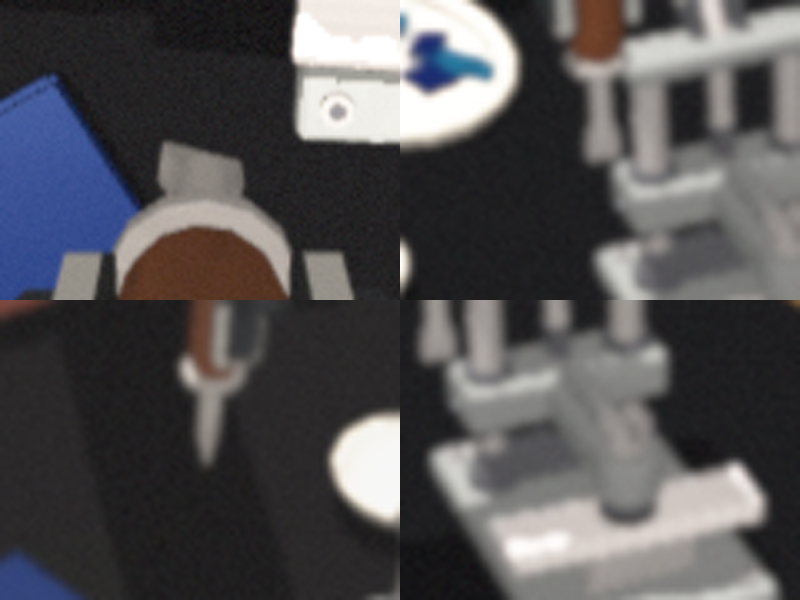

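The wrist view shows the blade unmoved in the grip, at about (280,227), the same as before. The block lies under the pad, so I'm returning to the stand.

Emit:
step_arm(commands=[[0,[-60,6,0],-6],[0,[-268,26,5],-11.5],[0,[-268,26,5],-11.5],[0,[-268,26,5],-11.5],[0,[-268,26,5],-11.5],[0,[-268,26,5],-11.5],[0,[-268,26,5],-11.5],[0,[-268,26,5],-11.5],[0,[-268,26,5],-11.5],[0,[-268,26,5],-11.5]])

```text
t: 24.78
tool_pos: [0.4731, -0.2538, 0.4125]
tool_rot: [2.05, 2.38, 0.0]
contact_force: [-0.2, 0.1, -0.9]
opening: 0.0239
grip_force: 107.9
```

```bash
python3 s.py 2
```

```text
24.825 [ 0.473  -0.254   0.4125] th 0.1481 q6 -0.7795 F [ 0.1128  0.1772 -1.3408] T [ 0.0057  0.0097 -0.0461] [0.0273 0.0274 0.0364] grip 107.8694 0.0238 eff6 [0.0006 0.0005]
```

Emit:
step_arm(commands=[[0,[-1,0,30],0],[0,[-1,0,70],0],[0,[-1,0,95],0],[0,[-1,0,105],0],[0,[-1,0,115],0],[0,[-1,0,125],0],[0,[-1,0,135],0],[0,[-1,0,145],0],[0,[-1,0,153],0],[0,[-1,0,157],0],[0,[-1,0,157],0],[0,[-1,0,157],0]])

```text
t: 26.32
tool_pos: [0.4733, -0.2555, 0.2557]
tool_rot: [2.051, 2.378, 0.0]
contact_force: [1.1, 0.5, -0.8]
opening: 0.0239
grip_force: 107.9
```

```bash
python3 s.py 2
```

```text
26.375 [ 0.4733 -0.2555  0.2558] th 0.1475 q6 -0.7809 F [ 0.5144  0.6631 -0.9728] T [0.0098 0.0054 0.0364] [0.0198 0.0106 0.0094] grip 107.8796 0.0236 eff6 [-0.  0.]
```

In the hole with no side force. I'll seat it, release and retreat.

Emit:
step_arm(commands=[[0,[0,0,1.5],0],[0,[0,0,2.8],0],[0,[0,0,2.8],0],[0,[0,0,2.8],0]], squeeze=30)

```text
t: 26.88
tool_pos: [0.4732, -0.2555, 0.2528]
tool_rot: [2.052, 2.379, -0.0]
contact_force: [-0.1, 0.6, 1.4]
opening: 0.024
grip_force: 108.8
```

Emit:
step_arm(commands=[[30,[0,0,0],0],[100,[0,0,0],0],[100,[0,0,0],0],[100,[0,0,0],0],[100,[0,0,0],0],[100,[0,0,0],0],[100,[0,0,-20],0],[100,[0,0,-50],0],[100,[0,0,-100],0],[100,[0,0,-150],0],[100,[0,0,-150],0],[100,[0,0,-150],0]])

```text
t: 28.38
tool_pos: [0.473, -0.2553, 0.4034]
tool_rot: [2.051, 2.378, 0.0]
contact_force: [0.8, 0.4, -0.6]
opening: 0.0855
grip_force: 0.0
```

```bash
python3 s.py 1; python3 - <<'E'
from h import *
a=cv2.imread('pics/b.png').astype(int);s=save('side','m.png')[:,:,::-1].astype(int)
sc0=cv2.imread('pics/a.png').astype(int);sc=save('scene','m2.png')[:,:,::-1].astype(int)
def top(im,x0,x1,y0,y1):
    c=im[y0:y1,x0:x1];m=((c[:,:,2]-c[:,:,0]>25)&(c[:,:,2]<150)).astype(np.uint8)
    n,l,st,cc=cv2.connectedComponentsWithStats(m);return [(st[i].tolist(),cc[i].round(1).tolist()) for i in range(1,n) if st[i,4]>20]
print(top(a,285,312,235,275),top(s,285,312,235,275))
print(top(sc0,200,228,200,236),top(sc,200,228,200,236))
E
```

```text
28.375 [ 0.473  -0.2553  0.4034] th 0.1474 q6 -0.7809 F [ 0.7713  0.4289 -0.6398] T [0.0064 0.0323 0.0248] [0. 0. 0.] grip 0.0 0.0855 eff6 [0.]
[([0, 11, 27, 29, 326], [13.8, 25.8])] [([0, 11, 27, 29, 391], [13.9, 25.6])]
[([0, 8, 28, 24, 216], [13.2, 20.0])] [([0, 9, 28, 23, 235], [13.1, 19.7])]
```

```bash
python3 -c "
from station import finish_job
print(finish_job())"
```

```text
the job is handed in; nothing more can be done
None
```

The job is handed in: the screw is set so the block slid about 10 mm under the pad at roughly 5.3–6.5 N of push (a light drag, within the 5–8 N asked), the block stays under the pad, and the driver is back in its hole, all in about 28 s.

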